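# Tare the stall scale with its tray

### The arm

A 6-joint arm with a two-finger parallel gripper is mounted at the origin on the work surface. World frame = base frame: x ahead of the robot, y to its left, z up, the work surface at z = 0. Lengths are in mm, angles in rad, forces in N, time in s.
With the tool pointing down it reaches from about 350 to 775 mm from the base axis. Payload 7.3 kg.
Tool frame: the origin (TCP) lies at the very end of the fingers, on their centre line; the grasp point (between the pads) lies bot.grip_point_offset behind it (bot.grip_point_offset is the distance from the TCP to the grasp point, in mm); z points along the fingers, y is the line along which they close (so a half turn about z gives the same grasp; the last joint's range is limited). The gripper opens to 92 mm and grips with 3 to 60 N. Pads are 19 mm wide; open, the fingers measure 130 mm over their backs; the gripper's body (75 mm by 190 mm) begins 47 mm behind the grasp point.
Start: joints at [0.97, 0.342, 1.524, -0, 1.275, -0.146], TCP at [230.612, 471.66, 226.741] pointing down, gripper open.
Joint ranges: [-2.53, 2.53], [-0.77, 2.02], [0.04, 2.7], [-1, 4.14], [0.28, 2.66], [-3.11, 3.11]. Speed limits (rad/s): [2.57, 2.57, 3.14, 3.14, 3.14, 3.14].

### API

Orientations are given as [roll, pitch, yaw] about the fixed x, y, z axes, in that order (R = Rz(yaw) Ry(pitch) Rx(roll)).
In Python, from plant import bot gives the robot as it stands. The module is installed in compiled form; this text tells all that it offers.
- The arm moves only by the tool carry_out, never from a script. Its argument "plan" is a list of rows, each an object of numbers: "tx", "ty", "tz": the shift along the world's x, y, z in mm; "rx", "ry", "rz": the turn, a rotation vector about the world's x, y, z in rad. A call has 1 to 12 rows; each row shifts and turns the commanded pose from where the row before left it; what a row does not reach is not made up. A row lasts 1/10 s, in which the tool goes at most 50 mm and 8.59 degrees, less where a joint would pass 70% of its speed; a pose out of reach is approached as far as the arm can. A call with a gripper value outside its range is refused whole. "gripper" is the closure, from 0 (fully open) to 1 (shut), set as the call begins (left out, the last holds). The fingers move at their own pace and stop on an object; the grip force is fixed at half the most. Time passes only in rows, so rows that do not move let the fingers close. It gives the time, the measured TCP pose, the force, the opening and the grip force at its end, in the units of the state.
- bot.get_obs(): the state, without advancing time (a new reading comes with each control period).
- bot.capture(name): name is "scene" or "top" or "wrist"; returns the picture (400x640x3 uint8, red, green, blue); there is no depth.
- bot.camera_model(name): a dict with "camera_matrix" (3x3 intrinsics, pixels), "R" (3x3) and "t" (3): a world point X has camera coordinates R X + t. Camera axes: x right, y down, z forward; pixel columns grow to the right and rows downward; lengths in mm; the calibration is good to about 2 mm. A picture is of the moment at which its call begins: read the wrist's pose just before it. camera_model takes no time and is no camera call; for the wrist camera it gives the pose at the moment of the call.
- bot.close_job(): hands the job in; it is judged then, once.
The state is a dict: "time": time; "joint_positions": joint angles; "dq": joint speeds; "tau": joint torques, N m; "tool_pos": TCP position; "tcp_rot": TCP orientation; "contact_force": force on the tool from outside, world axes, zero at the start; "moment": the same for the moment, N m; "grip_width": finger opening in mm; "finger_force": force on a finger pad.
Only numpy, scipy, OpenCV 4.12 (cv2) and the standard library are available. Lean on these libraries where they do the work, as an engineer would, in place of code of your own. Each camera call takes 0.05 s, during which the arm holds its last target. There are 200 camera calls.

### The job

Set the market scale to zero with its empty tray: slide the dark steel tray along the platform until it rests flat against the upright blue fence, then reach down into the well of the green key, press that sunken key all the way down for about half a second and let it come back up. Only push with the fingers: do not lift or tip the tray, do not press the red or the white key, and leave everything else on the stall where it stands.

Things in the scene. Friction and masses are not known exactly. Their poses are not given: they have to be found in the camera images.
- scale: the scale, fixed to the table. Origin on the table under it, z up; x axis away from the robot (give or take its yaw), y axis to the robot's left. Flat aluminium platform, x -80 to +150 mm, y -178 to +178 mm, top 60 mm above the table. A black display housing 105 mm tall stands behind it (x 154 to 176 mm); the row of three key blocks lies in front, centred on x = -128 mm.
- fence (a point): middle of the foot of the upright blue fence, on its inner face, at platform height: x +35 mm, y +155 mm, z +60 mm in the scale's frame. The fence stands along the platform's +y side, 8 mm thick, 35 mm higher than the platform, from 112 mm before to 112 mm behind this point along the scale's x axis; its inner face looks to -y. Axes as the scale's.
- tray: empty open square dark steel tray, 120 x 120 mm outside, 30 mm tall, walls 3 mm, 0.25 kg give or take 40 per cent, loose and standing on the platform, its sides roughly along the scale's axes. Origin at the centre of its underside, z up. Against the fence, its origin is at y = +95 mm in the scale's frame.
- tare_well (a point): centre of the mouth of the round well, 46 mm across, of the green key (tare, the one to press). The round green key, 36 mm across, is sunk in the well, its face 20 mm below this point. The well's grey block is 80 x 80 mm, its flat top 60 mm above the table, level with this point. Three such blocks in a row, in any order, 84 mm apart, along the scale's edge nearest the robot. Axes as the scale's.
- red_well (a point): centre of the mouth of the round well, 46 mm across, of the red key (switches the scale off: leave alone). The round red key, 36 mm across, is sunk in the well, its face 20 mm below this point. The well's grey block is 80 x 80 mm, its flat top 60 mm above the table, level with this point. Three such blocks in a row, in any order, 84 mm apart, along the scale's edge nearest the robot. Axes as the scale's.
- white_well (a point): centre of the mouth of the round well, 46 mm across, of the white key (clears the prices: leave alone). The round white key, 36 mm across, is sunk in the well, its face 20 mm below this point. The well's grey block is 80 x 80 mm, its flat top 60 mm above the table, level with this point. Three such blocks in a row, in any order, 84 mm apart, along the scale's edge nearest the robot. Axes as the scale's.
- tare_key (a joint): travel of the green key in m: 0 up, 0.006 fully down; it moves straight down, starts to move at 2 N, is fully down at 5 N, and springs back when let go
- red_key (a joint): travel of the red key in m: 0 up, 0.006 fully down; it moves straight down, starts to move at 2 N, is fully down at 5 N, and springs back when let go
- white_key (a joint): travel of the white key in m: 0 up, 0.006 fully down; it moves straight down, starts to move at 2 N, is fully down at 5 N, and springs back when let go
- olives: jar of olives, 64 mm across, 100 mm tall, standing on the table by the scale's -y side; loose, not part of the job; origin at the centre of its underside
- mill: dark wooden pepper mill, 52 mm across, 120 mm tall, standing on the table by the scale's +y side; loose, not part of the job; origin at the centre of its underside
- plates: stack of white paper plates, 180 mm across, 36 mm tall; loose, not part of the job; origin at the centre of its underside
- roll: upright roll of paper, 110 mm across, 100 mm tall; loose, not part of the job; origin at the centre of its underside
- cheese: yellow round cheese, 120 mm across, 50 mm tall; loose, not part of the job; origin at the centre of its underside
Mind the look-alikes: they are no part of the job. Of the things like the tray, leave any that is brown; of the rest the larger one is meant.

How it is judged (in metres and radians):
On the way, in this order (a step that is already met when the one before it is completed fails the run):
1. the tray rests flat against the fence (within 5 mm and 4 degrees) (y of tray in the frame of scale above 0.09 m and angle between the x axis of tray and the x axis of scale, either way round below 0.07 rad and linear speed of tray below 0.01 m/s), for 0.2 s.
2. the green key is held all the way down (5 mm or more) for 0.3 s (value of joint tare_key above 0.005 m), for 0.3 s.
At the end, for the whole second after the job is handed in: The tray stands flat on the platform against the fence (gap at most 5 mm, square to it within 4 degrees) and at rest; all three keys are up again (within 1.5 mm); every other loose thing is within 20 mm of where it stood (all of step 1 and value of joint each of tare_key, red_key, white_key below 0.0015 m and z of tray in the frame of scale between 0.055 and 0.065 m and angle between tray's own z axis and vertical below 0.05 rad and distance of each of olives, mill, plates, roll, cheese from where it was at the start of the episode below 0.02 m); the robot touches nothing.
It fails at once if the red or the white key was pressed (2 mm or more) (value of joint any of red_key, white_key above 0.002 m).
It fails at once if the green key was pressed before the tray was against the fence (value of joint tare_key above 0.003 m and not (y of tray in the frame of scale above 0.09 m and angle between the x axis of tray and the x axis of scale, either way round below 0.07 rad)).
It fails at once if the tray was lifted (more than 10 mm) or tipped (more than 9 degrees) (z of tray in the frame of scale above 0.07 m or angle between tray's own z axis and vertical above 0.15 rad).
It fails at once if something else on the stall was knocked over or moved by more than 20 mm (distance of any of olives, mill, plates, roll, cheese from where it was at the start of the episode above 0.02 m).
It also fails if it takes over 43 s, if anything falls off the work surface, if the arm or the gripper's body presses on something with over 40 N, if the wrist force passes 120 N, or if a joint passes its speed limit or range.

## Working session

There is one attempt and no reset: what is moved stays moved. The work goes in short steps, Python scripts to look and compute and a tool call to move; the robot and the scene stay as the last step left them, time stands still between calls to the robot, and variables do not carry over. Pictures are saved under pics/ and viewed, at most 10 in all, crops included, and the job is handed in when it is done.

Besides the shell and the picture viewer there is one more tool, called after "Call:" in YAML: its name, and indented under it one key for each argument. carry_out: Moves the arm, as the interface text tells. Its arguments: {"type":"object","properties":{"plan":{"type":"array"},"gripper":{"type":"number"}},"required":["plan"]}

```bash
mkdir -p pics
python3 - <<'E'
from plant import bot
import cv2,numpy as np
for n in("scene","top"):
    cv2.imwrite(f"pics/{n}0.png",bot.capture(n)[:,:,::-1]); m=bot.camera_model(n)
    print(n,np.round(m["camera_matrix"],1).tolist(),np.round(-m["R"].T@m["t"]))
o=bot.get_obs(); print(o["time"],o["tool_pos"],o["tcp_rot"],bot.grip_point_offset)
E
```

```text
scene [[434.6, 0.0, 313.6], [0.0, 434.6, 200.8], [0.0, 0.0, 1.0]] [1412.  755.  819.]
top [[375.6, 0.0, 317.9], [0.0, 375.6, 204.4], [0.0, 0.0, 1.0]] [ 245.   22. 1264.]
0.1 [230.38941404 471.3483476  226.13286555] [-3.14027777e+00 -2.00443385e-04  2.68676898e+00] 18.8
```

View pics/scene0.png

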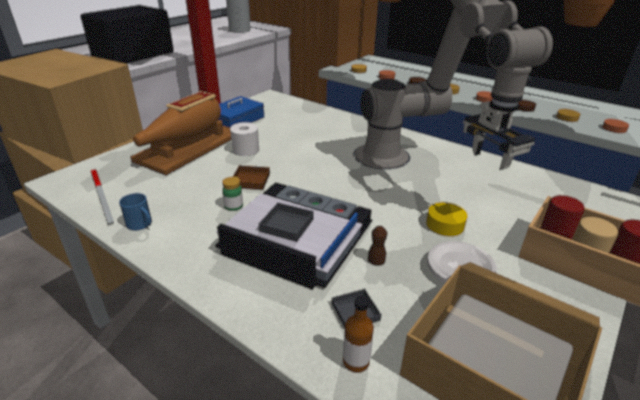

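View pics/top0.png

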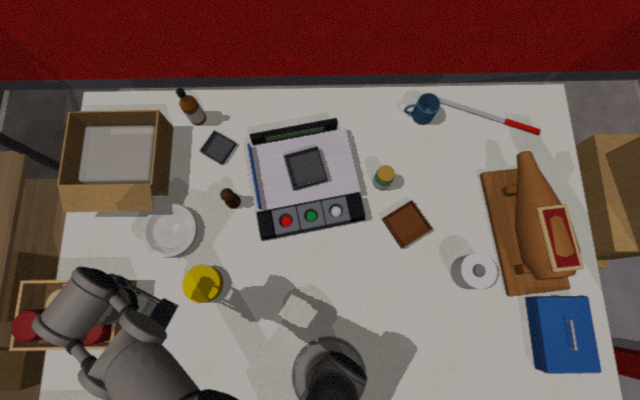

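The scene view shows three tray-like things. The first is the dark tray on the platform (top 306,168), the second a small dark one on the table (219,148), and the third a brown one (407,224). I choose (306,168): it is dark, it is the larger of the two dark ones, and it stands on the platform. The keys in the top view are red (286,221), green (311,215) and white (336,211). The fence is at about (254,175).

```bash
cat > h.py <<'E'
import cv2,numpy as np
from plant import bot
def ray(m,px,z):
    K,R,t=(np.array(m[k],float) for k in("camera_matrix","R","t")); c=-R.T@t
    px=np.atleast_2d(px).astype(float); d=(R.T@np.linalg.inv(K)@np.c_[px,np.ones(len(px))].T).T
    return c+d*((z-c[2])/d[:,2])[:,None]
def proj(m,X):
    p=(m["R"]@np.atleast_2d(X).T).T+m["t"]; p=(np.array(m["camera_matrix"])@p.T).T
    return p[:,:2]/p[:,2:]
def blob(mask,near):
    n,l,s,c=cv2.connectedComponentsWithStats(mask.astype(np.uint8))
    i=min((i for i in range(1,n) if s[i,4]>25),key=lambda i:np.hypot(*(c[i]-near)))
    return c[i],s[i,4],(l==i).astype(np.uint8)
E
python3 - <<'E'
from h import *
im=cv2.imread("pics/top0.png"); m=bot.camera_model("top")
cv2.imwrite("pics/crop0.png",cv2.resize(im[105:250,200:400],None,fx=4,fy=4,interpolation=cv2.INTER_CUBIC))
hsv=cv2.cvtColor(im,cv2.COLOR_BGR2HSV); H,S,V=cv2.split(hsv)
P={}
for n,mk,near in(("red",((H<8)|(H>172))&(S>120)&(V>60),(286,221)),("green",(H>40)&(H<90)&(S>90)&(V>40),(311,215)),("white",(V>150)&(S<60),(336,211))):
    c,a,_=blob(mk,near); P[n]=ray(m,c,40)[0]; print(n,c.round(1),a,P[n].round(1))
c,a,b=blob((V<90),(306,168)); r=cv2.minAreaRect(cv2.findContours(b,0,2)[0][0]);print("tray",c,a,r,ray(m,cv2.boxPoints(r),90).round(0).tolist())
c,a,b=blob((H>100)&(H<125)&(S>120)&(V>50),(254,175)); r=cv2.minAreaRect(cv2.findContours(b,0,2)[0][0]);print("fence",c,a,r,ray(m,cv2.boxPoints(r),95).round(0).tolist())
E
```

```text
red [286.  220.7] 101 [484.9 131.2  40. ]
green [310.7 215.9] 100 [500.   49.1  40. ]
white [335.7 210.2] 40 [518.1 -34.6  40. ]
tray [305.5329296  168.03785011] 1321 ((305.65093994140625, 168.02830505371094), (36.94998550415039, 36.125823974609375), 74.05460357666016) [[697.0, 137.0, 90.0], [730.0, 21.0, 90.0], [606.0, -10.0, 90.0], [574.0, 103.0, 90.0]]
fence [254.06299213 176.87401575] 127 ((253.91891479492188, 175.5135040283203), (64.1156005859375, 1.972786784172058), 80.53767395019531) [[736.0, 256.0, 95.0], [737.0, 249.0, 95.0], [520.0, 209.0, 95.0], [519.0, 216.0, 95.0]]
```

View pics/crop0.png

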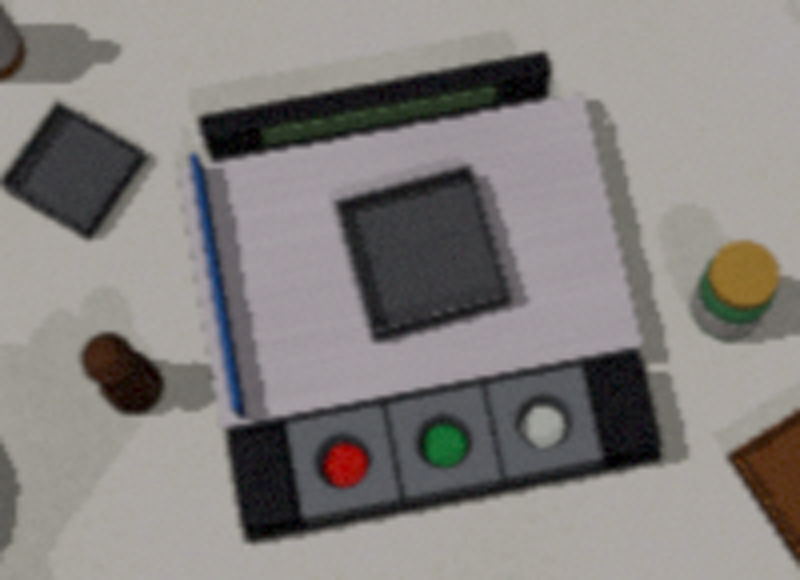

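The crop confirms the choice: the dark tray is on the platform, with its centre at crop (425,255). The keys run red, green, white from left to right, with green in the middle. The scale's yaw is about 0.19 rad and its origin about (626,73). The tray sits at about scale (24,-15) and is rotated about +4°. Next I move above the tray's -y side.

Call:
carry_out:
  plan:
    - {"tx": 30,"ty": -34,"rz": -0.13}
    - {"tx": 30,"ty": -34,"rz": -0.13}
    - {"tx": 30,"ty": -34,"rz": -0.13}
    - {"tx": 30,"ty": -34,"rz": -0.13}
    - {"tx": 30,"ty": -34,"rz": -0.13}
    - {"tx": 30,"ty": -34,"rz": -0.13}
    - {"tx": 30,"ty": -34,"rz": -0.13}
    - {"tx": 30,"ty": -34}
    - {"tx": 30,"ty": -34}
    - {"tx": 30,"ty": -34}
    - {"tx": 30,"ty": -34}
    - {"tx": 30,"ty": -34}
  gripper: 0.4

```text
invalid input at $.plan[0]: expected keys tx, ty, tz, rx, ry, rz
```

Call:
carry_out:
  plan:
    - {"tx": 30,"ty": -34,"tz": 0,"rx": 0,"ry": 0,"rz": -0.13}
    - {"tx": 30,"ty": -34,"tz": 0,"rx": 0,"ry": 0,"rz": -0.13}
    - {"tx": 30,"ty": -34,"tz": 0,"rx": 0,"ry": 0,"rz": -0.13}
    - {"tx": 30,"ty": -34,"tz": 0,"rx": 0,"ry": 0,"rz": -0.13}
    - {"tx": 30,"ty": -34,"tz": 0,"rx": 0,"ry": 0,"rz": -0.13}
    - {"tx": 30,"ty": -34,"tz": 0,"rx": 0,"ry": 0,"rz": -0.13}
    - {"tx": 30,"ty": -34,"tz": 0,"rx": 0,"ry": 0,"rz": -0.13}
    - {"tx": 30,"ty": -34,"tz": 0,"rx": 0,"ry": 0,"rz": 0}
    - {"tx": 30,"ty": -34,"tz": 0,"rx": 0,"ry": 0,"rz": 0}
    - {"tx": 30,"ty": -34,"tz": 0,"rx": 0,"ry": 0,"rz": 0}
    - {"tx": 30,"ty": -34,"tz": 0,"rx": 0,"ry": 0,"rz": 0}
    - {"tx": 30,"ty": -34,"tz": 0,"rx": 0,"ry": 0,"rz": 0}
  gripper: 0.4

```text
time: 1.3
tool_pos: [591.4, 62.1, 226.3]
tcp_rot: [-3.141, -0.0, 1.777]
contact_force: [0.1, 0.4, 0.6]
grip_width: 55.3
finger_force: 0.0
```

Run:
```python
from h import *
m=bot.camera_model("wrist"); im=bot.capture("wrist")[:,:,::-1]; cv2.imwrite("pics/w1.png",im)
o=bot.get_obs(); print(o["tool_pos"],o["tcp_rot"],(-m["R"].T@m["t"]).round(0),m["R"].round(2).tolist())
print(proj(m,[[500,49,40],[485,131,40],[518,-35,40],[652,63,90],[630,236,95]]).round(0))
```

```text
[595.32725323  56.40803804 225.69396043] [3.14015634 0.00356573 1.77261414] [578. 127. 384.] [[0.98, 0.2, -0.0], [0.2, -0.95, 0.24], [0.05, -0.24, -0.97]]
[[235. 180.]
 [232. 106.]
 [240. 248.]
 [372. 205.]
 [398.  12.]]
```

View pics/w1.png

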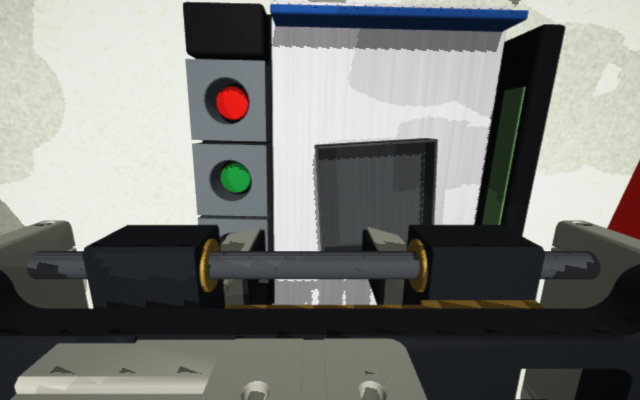

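The wrist view shows red (232,103), green (235,178), the fence across the top (rows 5-25), and the tray's far edge from (317,147) to (436,139). I'll refine the poses from it.

Run:
```python
from h import *
im=cv2.imread("pics/w1.png"); m=bot.camera_model("wrist")
H,S,V=cv2.split(cv2.cvtColor(im,cv2.COLOR_BGR2HSV))
cr,_,_=blob(((H<8)|(H>172))&(S>120)&(V>80),(232,103)); cg,_,_=blob((H>40)&(H<90)&(S>90)&(V>40),(235,178))
print("keys",cr,cg,ray(m,[cr,cg],40).round(1).tolist())
c,a,b=blob((H>100)&(H<125)&(S>120)&(V>40),(400,15)); 
xs=np.arange(300,505,5); ys=np.array([np.flatnonzero(b[:,x]).max()+.5 for x in xs]); L=ray(m,np.c_[xs,ys],60)
p=np.polyfit(L[:,0],L[:,1],1); print("foot yaw",np.arctan(p[0]),"y at x=630",np.polyval(p,630),np.std(L[:,1]-np.polyval(p,L[:,0])))
print("tray far edge",ray(m,[(316,146.5),(436,139)],90).round(1).tolist())
# well mouth rims (grey block top vs dark well): fit ellipse of non-grey inside block
for n,(x,y) in(("red",(227,102)),("green",(231,178))):
    g=((abs(im.astype(int)-np.array(im[y-33,x-25].astype(int))).max(2)<28)).astype(np.uint8)
    k=1-g; k[:y-30]=0;k[y+32:]=0;k[:,:x-30]=0;k[:,x+30:]=0
    c,a,bb=blob(cv2.morphologyEx(k,2,np.ones((3,3),np.uint8)),(x,y)); e=cv2.fitEllipse(max(cv2.findContours(bb,0,1)[0],key=len)); print(n,a,e,ray(m,e[0],60).round(1))
```

```text
keys [231.8244186  102.75116279] [234.88508892 177.59781122] [[489.5, 128.2, 40.0], [504.1, 46.3, 40.0]]
foot yaw 0.24740857746735978 y at x=630 231.33856256841233 2.4586098475661746
tray far edge [[588.5, 103.5, 90.0], [700.7, 133.6, 90.0]]
red 1704 ((226.3986053466797, 100.17354583740234), (43.66417694091797, 47.79905700683594), 147.7261962890625) [[489.1 129.2  60. ]]
green 1398 ((230.12596130371094, 179.99554443359375), (39.656036376953125, 43.02627944946289), 123.2061767578125) [[503.8  47.   60. ]]
```

Call:
carry_out:
  plan:
    - {"tx": 26,"ty": -28,"tz": 0,"rx": 0,"ry": 0,"rz": -0.02}
    - {"tx": 26,"ty": -28,"tz": 0,"rx": 0,"ry": 0,"rz": 0}
    - {"tx": 26,"ty": -28,"tz": 0,"rx": 0,"ry": 0,"rz": 0}
    - {"tx": 0,"ty": 0,"tz": -30,"rx": 0,"ry": 0,"rz": 0}
    - {"tx": 0,"ty": 0,"tz": -35,"rx": 0,"ry": 0,"rz": 0}
    - {"tx": 0,"ty": 0,"tz": -30,"rx": 0,"ry": 0,"rz": 0}
    - {"tx": 0,"ty": 0,"tz": 0,"rx": 0,"ry": 0,"rz": 0}
    - {"tx": 0,"ty": 0,"tz": 0,"rx": 0,"ry": 0,"rz": 0}
    - {"tx": 0,"ty": 0,"tz": 0,"rx": 0,"ry": 0,"rz": 0}

```text
time: 2.25
tool_pos: [669.7, -20.3, 134.0]
tcp_rot: [3.138, 0.001, 1.757]
contact_force: [-0.1, 0.0, 0.6]
grip_width: 55.4
finger_force: 0.0
```

Run:
```python
from h import *
m=bot.camera_model("wrist"); im=bot.capture("wrist")[:,:,::-1]; cv2.imwrite("pics/w2.png",im)
t=bot.capture("top")[:,:,::-1]; cv2.imwrite("pics/t2.png",cv2.resize(t[105:250,200:400],None,fx=4,fy=4))
o=bot.get_obs(); print(o["time"],o["tool_pos"],o["tcp_rot"],o["contact_force"])
np.savez("m2.npz",**m)
```

```text
2.35 [669.64435036 -20.3266296  133.99175477] [3.13800664e+00 1.22661756e-03 1.75700039e+00] [-0.58985575 -0.16495231  0.43286289]
```

View pics/w2.png

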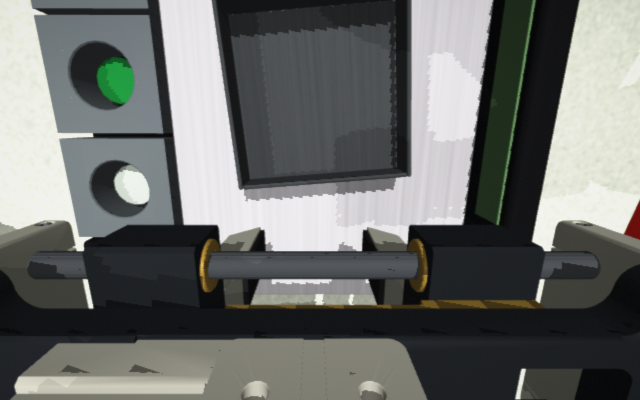

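The tray's near edge runs from (241,188) to (410,176), with clear platform between it and the fingers. The mouth of the green well is at about (101,75) and that of the white well at about (122,187).

Run:
```python
from h import *
m=dict(np.load("m2.npz")); im=cv2.imread("pics/w2.png").astype(int)
print("tray",ray(m,[(241,188.5),(410,176.5)],90).round(1).tolist())
P=[]
for n,(x,y),z in(("green",(101,75),0),("white",(121,187),0)):
    blk=(im[:,:,0]-im[:,:,2]>5)&(im.sum(2)>200)&(im.sum(2)<420)   # grey-blue block top
    k=(~blk).astype(np.uint8); k[:y-42]=0;k[y+42:]=0;k[:,:x-42]=0;k[:,x+42:]=0
    c,a,bb=blob(cv2.morphologyEx(k,2,np.ones((3,3),np.uint8)),(x,y)); e=cv2.fitEllipse(cv2.convexHull(max(cv2.findContours(bb,0,1)[0],key=len)))
    print(n,a,np.round(e[0],1),np.round(e[1],1),ray(m,e[0],60).round(1)); P.append(ray(m,e[0],60)[0])
d=P[0]-P[1]; print(np.hypot(d[0],d[1]),np.arctan2(-d[0],d[1]))
```

```text
tray [[616.0, -4.8, 90.0], [728.7, 24.8, 90.0]]
green 2183 [101.1  75. ] [58.5 71.1] [[499.9  52.4  60. ]]
white 2517 [120. 188.] [51.9 61.4] [[515.6 -29.4  60. ]]
83.37889890236609 0.18967834905344994
```

Call:
carry_out:
  plan:
    - {"tx": 0,"ty": 0,"tz": -32,"rx": 0,"ry": 0,"rz": 0}
    - {"tx": 0,"ty": 0,"tz": -31,"rx": 0,"ry": 0,"rz": 0}
    - {"tx": 0,"ty": 0,"tz": 0,"rx": 0,"ry": 0,"rz": 0}
    - {"tx": 0,"ty": 0,"tz": 0,"rx": 0,"ry": 0,"rz": 0}
    - {"tx": -1.5,"ty": 8,"tz": 0,"rx": 0,"ry": 0,"rz": 0}
    - {"tx": -1,"ty": 5,"tz": 0,"rx": 0,"ry": 0,"rz": 0}
    - {"tx": -1,"ty": 5,"tz": 0,"rx": 0,"ry": 0,"rz": 0}
    - {"tx": -1,"ty": 5,"tz": 0,"rx": 0,"ry": 0,"rz": 0}
    - {"tx": -1,"ty": 5,"tz": 0,"rx": 0,"ry": 0,"rz": 0}
    - {"tx": -1,"ty": 5,"tz": 0,"rx": 0,"ry": 0,"rz": 0}

```text
time: 3.35
tool_pos: [662.8, 12.6, 69.5]
tcp_rot: [3.14, 0.001, 1.756]
contact_force: [1.4, -4.6, 2.9]
grip_width: 55.4
finger_force: 2.2
```

Call:
carry_out:
  plan:
    - {"tx": -1.3,"ty": 6.9,"tz": 0,"rx": 0,"ry": 0,"rz": 0}
    - {"tx": -1.3,"ty": 6.9,"tz": 0,"rx": 0,"ry": 0,"rz": 0}
    - {"tx": -1.3,"ty": 6.9,"tz": 0,"rx": 0,"ry": 0,"rz": 0}
    - {"tx": -1.3,"ty": 6.9,"tz": 0,"rx": 0,"ry": 0,"rz": 0}
    - {"tx": -1.3,"ty": 6.9,"tz": 0,"rx": 0,"ry": 0,"rz": 0}
    - {"tx": -1.3,"ty": 6.9,"tz": 0,"rx": 0,"ry": 0,"rz": 0}
    - {"tx": -1.3,"ty": 6.9,"tz": 0,"rx": 0,"ry": 0,"rz": 0}
    - {"tx": -1.3,"ty": 6.9,"tz": 0,"rx": 0,"ry": 0,"rz": 0}
    - {"tx": -1.3,"ty": 6.9,"tz": 0,"rx": 0,"ry": 0,"rz": 0}
    - {"tx": -1.3,"ty": 6.9,"tz": 0,"rx": 0,"ry": 0,"rz": 0}
    - {"tx": -1,"ty": 5,"tz": 0,"rx": 0,"ry": 0,"rz": 0}
    - {"tx": -0.5,"ty": 3,"tz": 0,"rx": 0,"ry": 0,"rz": 0}

```text
time: 4.55
tool_pos: [647.4, 90.3, 68.7]
tcp_rot: [-3.141, -0.0, 1.757]
contact_force: [1.6, -3.8, 4.0]
grip_width: 55.2
finger_force: 2.2
```

Run:
```python
from h import *
m=bot.camera_model("wrist"); im=bot.capture("wrist")[:,:,::-1]; cv2.imwrite("pics/w3.png",im)
o=bot.get_obs(); print(o["time"],o["tool_pos"],o["contact_force"])
np.savez("m3.npz",**m)
```

```text
4.6 [647.34237782  90.61167263  68.66390875] [ 0.30072009 -0.73698564  2.09841666]
```

View pics/w3.png

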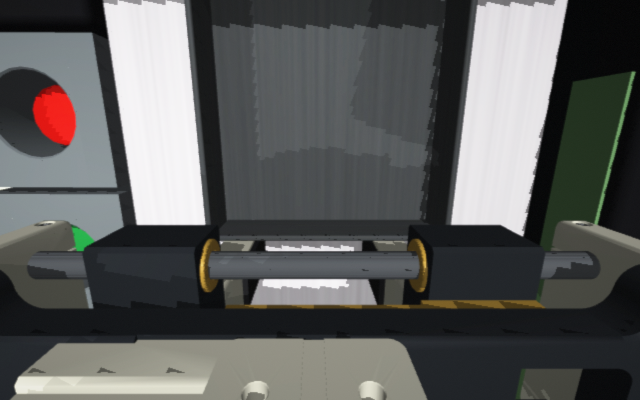

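The tray is square to the fingers and flat. About 16 mm remain, so I continue gently.

Call:
carry_out:
  plan:
    - {"tx": -0.6,"ty": 3,"tz": 0,"rx": 0,"ry": 0,"rz": 0}
    - {"tx": -0.6,"ty": 3,"tz": 0,"rx": 0,"ry": 0,"rz": 0}
    - {"tx": -0.6,"ty": 3,"tz": 0,"rx": 0,"ry": 0,"rz": 0}
    - {"tx": -0.4,"ty": 2,"tz": 0,"rx": 0,"ry": 0,"rz": 0}
    - {"tx": -0.2,"ty": 1,"tz": 0,"rx": 0,"ry": 0,"rz": 0}
    - {"tx": -0.2,"ty": 1,"tz": 0,"rx": 0,"ry": 0,"rz": 0}

```text
time: 5.2
tool_pos: [645.0, 101.6, 68.7]
tcp_rot: [-3.141, 0.002, 1.757]
contact_force: [0.4, -9.9, 3.1]
grip_width: 55.1
finger_force: 5.0
```

Call:
carry_out:
  plan:
    - {"tx": -0.2,"ty": 1,"tz": 0,"rx": 0,"ry": 0,"rz": 0}
    - {"tx": -0.2,"ty": 1,"tz": 0,"rx": 0,"ry": 0,"rz": 0}

```text
time: 5.4
tool_pos: [644.8, 101.7, 68.7]
tcp_rot: [-3.141, 0.004, 1.756]
contact_force: [1.1, -16.5, 1.9]
grip_width: 55.2
finger_force: 8.3
```

Call:
carry_out:
  plan:
    - {"tx": -0.2,"ty": 1,"tz": 0,"rx": 0,"ry": 0,"rz": 0}

```text
time: 5.5
tool_pos: [644.8, 101.7, 68.7]
tcp_rot: [-3.141, 0.005, 1.756]
contact_force: [1.9, -20.0, 2.3]
grip_width: 55.2
finger_force: 10.0
```

Contact at the fence is solid: the tool stays put while the force climbs to 20 N. I back off and check the tray.

Call:
carry_out:
  plan:
    - {"tx": 0.8,"ty": -4,"tz": 0,"rx": 0,"ry": 0,"rz": 0}
    - {"tx": 1,"ty": -5,"tz": 0,"rx": 0,"ry": 0,"rz": 0}
    - {"tx": 3,"ty": -15,"tz": 0,"rx": 0,"ry": 0,"rz": 0}
    - {"tx": 3,"ty": -15,"tz": 0,"rx": 0,"ry": 0,"rz": 0}
    - {"tx": 0,"ty": 0,"tz": 25,"rx": 0,"ry": 0,"rz": 0}
    - {"tx": 0,"ty": 0,"tz": 40,"rx": 0,"ry": 0,"rz": 0}
    - {"tx": 0,"ty": 0,"tz": 40,"rx": 0,"ry": 0,"rz": 0}
    - {"tx": -20,"ty": -20,"tz": 30,"rx": 0,"ry": 0,"rz": 0}
    - {"tx": -35,"ty": -20,"tz": 0,"rx": 0,"ry": 0,"rz": 0}
    - {"tx": -35,"ty": -10,"tz": 0,"rx": 0,"ry": 0,"rz": 0}
    - {"tx": -35,"ty": -10,"tz": 0,"rx": 0,"ry": 0,"rz": 0}
    - {"tx": 0,"ty": 0,"tz": 0,"rx": 0,"ry": 0,"rz": 0}
  gripper: 0

```text
time: 6.7
tool_pos: [523.2, 5.3, 203.7]
tcp_rot: [-3.138, -0.001, 1.755]
contact_force: [0.3, 0.0, 0.3]
grip_width: 91.7
finger_force: 0.0
```

Call:
carry_out:
  plan:
    - {"tx": 0,"ty": 0,"tz": 0,"rx": 0,"ry": 0,"rz": 0}
    - {"tx": 0,"ty": 0,"tz": 0,"rx": 0,"ry": 0,"rz": 0}

```text
time: 6.9
tool_pos: [528.5, 6.4, 204.1]
tcp_rot: [3.14, 0.0, 1.757]
contact_force: [0.5, 0.3, 0.2]
grip_width: 91.8
finger_force: 0.0
```

Run:
```python
from h import *
m=bot.camera_model("wrist"); im=bot.capture("wrist")[:,:,::-1]; cv2.imwrite("pics/w4.png",im)
o=bot.get_obs(); print(o["time"],o["tool_pos"],o["tcp_rot"],o["contact_force"],o["grip_width"])
np.savez("m4.npz",**m)
```

```text
6.95 [528.47025249   6.51869079 203.84813388] [3.14041446e+00 2.10688058e-04 1.75684021e+00] [-0.82139324  0.1334638  -0.58455374] 91.82400961113254
```

View pics/w4.png

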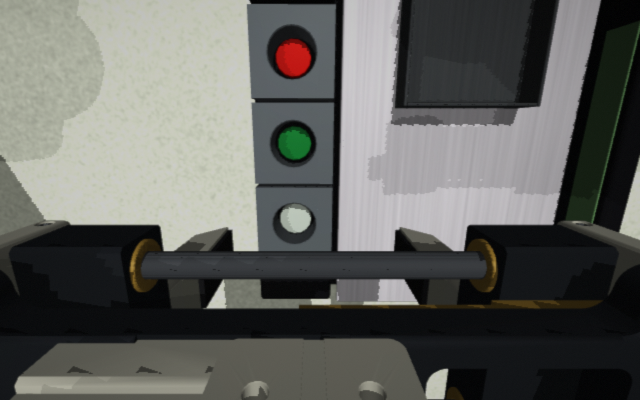

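The three wells (red 291,55; green 292,141; white 293,218) are clear, and the tray is square with its near edge at row ~106.

Run:
```python
from h import *
m=dict(np.load("m4.npz")); im=cv2.imread("pics/w4.png").astype(int)
t=ray(m,[(397,107),(541,106)],90);d=t[1]-t[0]; print("tray",t.round(1).tolist(),np.arctan2(d[1],d[0]))
P=[]
for n,(x,y) in(("red",(291,55)),("green",(292,141))):
    blk=(im[:,:,0]-im[:,:,2]>5)&(im.sum(2)>200)&(im.sum(2)<420)
    k=(~blk).astype(np.uint8); k[:y-35]=0;k[y+35:]=0;k[:,:x-33]=0;k[:,x+33:]=0
    c,a,bb=blob(cv2.morphologyEx(k,2,np.ones((3,3),np.uint8)),(x,y)); e=cv2.fitEllipse(cv2.convexHull(max(cv2.findContours(bb,0,1)[0],key=len)))
    print(n,a,np.round(e[0],1),np.round(e[1],1),ray(m,e[0],60).round(1)); P.append(ray(m,e[0],60)[0])
d=P[0]-P[1]; print(np.hypot(d[0],d[1]),np.arctan2(-d[0],d[1]))
H,S,V=cv2.split(cv2.cvtColor(im.astype(np.uint8),cv2.COLOR_BGR2HSV)); c,_,_=blob((H>40)&(H<90)&(S>90)&(V>40),(295,143)); print("key",c,ray(m,c,40))
n=np.array([-np.sin(.19),np.cos(.19)]); print("tray near face ahead of green, along scale y:",(t[:,:2]-P[1][:2])@n)
```

```text
tray [[585.0, 101.6, 90.0], [708.5, 125.6, 90.0]] 0.19176081118188282
red 2175 [291.3  51.5] [49.8 55.2] [[483.8 134.6  60. ]]
green 1730 [292.8 143.1] [46.2 47.3] [[499.1  52.4  60. ]]
83.60315062466557 0.18391421734439004
key [293.99308756 142.88018433] [[499.23691986  51.64045688  40.        ]]
tray near face ahead of green, along scale y: [32.09119    32.31261179]
```

The tray is flush: yaw 0.192 against the scale's 0.187. The green well is at (499,52). I'll use only the far finger with the gripper open. That puts the tool centre 55 mm back along scale x, at (445,41.5), and the other finger hangs over bare table.

Call:
carry_out:
  plan:
    - {"tx": -28,"ty": 12,"tz": 0,"rx": 0,"ry": 0,"rz": 0}
    - {"tx": -28,"ty": 12,"tz": 0,"rx": 0,"ry": 0,"rz": 0}
    - {"tx": -27,"ty": 11,"tz": 0,"rx": 0,"ry": 0,"rz": 0}
    - {"tx": 0,"ty": 0,"tz": -40,"rx": 0,"ry": 0,"rz": 0}
    - {"tx": 0,"ty": 0,"tz": -40,"rx": 0,"ry": 0,"rz": 0}
    - {"tx": 0,"ty": 0,"tz": -30,"rx": 0,"ry": 0,"rz": 0}
    - {"tx": 0,"ty": 0,"tz": 0,"rx": 0,"ry": 0,"rz": 0}
    - {"tx": 0,"ty": 0,"tz": 0,"rx": 0,"ry": 0,"rz": 0}
    - {"tx": 0,"ty": 0,"tz": 0,"rx": 0,"ry": 0,"rz": 0}

```text
time: 7.85
tool_pos: [445.8, 41.6, 95.1]
tcp_rot: [3.139, 0.001, 1.757]
contact_force: [0.3, -0.4, -0.0]
grip_width: 91.9
finger_force: 0.0
```

Run:
```python
from h import *
o=bot.get_obs(); print(o["time"],o["tool_pos"],o["tcp_rot"],o["contact_force"])
for n,(x0,x1,y0,y1) in (("scene",(210,390,160,300)),("wrist",(0,640,0,400))):
    im=bot.capture(n)[:,:,::-1]
    cv2.imwrite(f"pics/{n}5.png",cv2.resize(im[y0:y1,x0:x1],None,fx=4,fy=4,interpolation=cv2.INTER_CUBIC) if n=="scene" else im)
```

```text
7.85 [445.81300084  41.63322244  95.1392266 ] [3.13873340e+00 7.42399937e-04 1.75699827e+00] [ 0.3318537  -0.44209915 -0.03263677]
```

View pics/scene5.png

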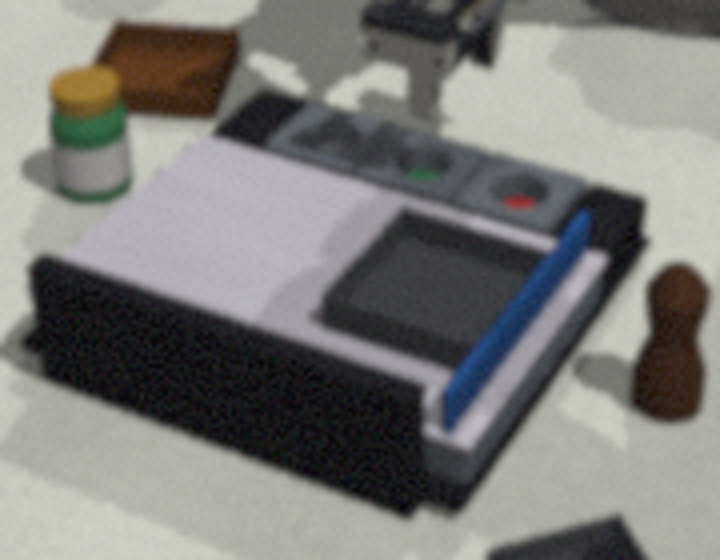

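View pics/wrist5.png

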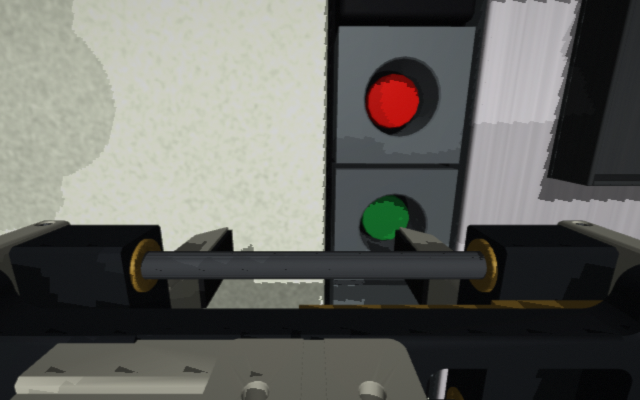

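The tray sits flush against the fence (scene crop). The far finger hangs above the green well (tip at crop 425,118; well 425,160). I lower it into the well just above the key.

Run:
```python
from h import *
m=bot.camera_model("scene"); print((proj(m,[[500.2,52,95],[499.3,52,60],[499.3,52,40]])-[210,160])*4)
```

```text
[[423.98593816 125.81893094]
 [424.35797358 162.70028947]
 [424.17090162 183.58420534]]
```

Call:
carry_out:
  plan:
    - {"tx": -1,"ty": 0,"tz": -20,"rx": 0,"ry": 0,"rz": 0}
    - {"tx": 0,"ty": 0,"tz": -8,"rx": 0,"ry": 0,"rz": 0}
    - {"tx": 0,"ty": 0,"tz": -8,"rx": 0,"ry": 0,"rz": 0}
    - {"tx": 0,"ty": 0,"tz": -6,"rx": 0,"ry": 0,"rz": 0}
    - {"tx": 0,"ty": 0,"tz": -6,"rx": 0,"ry": 0,"rz": 0}
    - {"tx": 0,"ty": 0,"tz": 0,"rx": 0,"ry": 0,"rz": 0}
    - {"tx": 0,"ty": 0,"tz": 0,"rx": 0,"ry": 0,"rz": 0}

```text
time: 8.65
tool_pos: [443.3, 41.7, 45.8]
tcp_rot: [3.142, 0.0, 1.757]
contact_force: [0.1, 0.1, 0.2]
grip_width: 91.7
finger_force: 0.0
```

The finger is inside the well with no contact force, so I press.

Call:
carry_out:
  plan:
    - {"tx": 0,"ty": 0,"tz": -3,"rx": 0,"ry": 0,"rz": 0}
    - {"tx": 0,"ty": 0,"tz": -3,"rx": 0,"ry": 0,"rz": 0}
    - {"tx": 0,"ty": 0,"tz": -3,"rx": 0,"ry": 0,"rz": 0}
    - {"tx": 0,"ty": 0,"tz": -2,"rx": 0,"ry": 0,"rz": 0}
    - {"tx": 0,"ty": 0,"tz": -1,"rx": 0,"ry": 0,"rz": 0}

```text
time: 9.15
tool_pos: [443.6, 41.6, 33.9]
tcp_rot: [3.141, 0.0, 1.757]
contact_force: [-3.6, 0.2, 14.8]
grip_width: 91.9
finger_force: 7.1
```

Call:
carry_out:
  plan:
    - {"tx": 0,"ty": 0,"tz": 0,"rx": 0,"ry": 0,"rz": 0}
    - {"tx": 0,"ty": 0,"tz": 0,"rx": 0,"ry": 0,"rz": 0}
    - {"tx": 0,"ty": 0,"tz": 0,"rx": 0,"ry": 0,"rz": 0}
    - {"tx": 0,"ty": 0,"tz": 0,"rx": 0,"ry": 0,"rz": 0}
    - {"tx": 0,"ty": 0,"tz": 0,"rx": 0,"ry": 0,"rz": 0}

```text
time: 9.65
tool_pos: [443.5, 41.6, 34.1]
tcp_rot: [3.141, 0.0, 1.757]
contact_force: [-1.9, -0.3, 7.5]
grip_width: 91.8
finger_force: 3.3
```

Call:
carry_out:
  plan:
    - {"tx": 0,"ty": 0,"tz": 6,"rx": 0,"ry": 0,"rz": 0}
    - {"tx": 0,"ty": 0,"tz": 10,"rx": 0,"ry": 0,"rz": 0}
    - {"tx": 0,"ty": 0,"tz": 20,"rx": 0,"ry": 0,"rz": 0}
    - {"tx": 0,"ty": 0,"tz": 40,"rx": 0,"ry": 0,"rz": 0}
    - {"tx": 0,"ty": 0,"tz": 40,"rx": 0,"ry": 0,"rz": 0}
    - {"tx": 0,"ty": 0,"tz": 20,"rx": 0,"ry": 0,"rz": 0}
    - {"tx": 0,"ty": 0,"tz": 0,"rx": 0,"ry": 0,"rz": 0}
    - {"tx": 0,"ty": 0,"tz": 0,"rx": 0,"ry": 0,"rz": 0}
    - {"tx": 0,"ty": 0,"tz": 0,"rx": 0,"ry": 0,"rz": 0}

```text
time: 10.55
tool_pos: [442.2, 41.7, 168.7]
tcp_rot: [-3.139, -0.001, 1.757]
contact_force: [0.4, -0.1, -0.1]
grip_width: 91.8
finger_force: 0.0
```

Run:
```python
from h import *
im=bot.capture("wrist")[:,:,::-1]; cv2.imwrite("pics/w6.png",im)
print(bot.get_obs()["contact_force"],bot.get_obs()["dq"].round(3) if hasattr(bot.get_obs()["dq"],"round") else bot.get_obs()["dq"])
```

```text
[-0.08608476  0.518832    0.58936017] [ 0.001  0.005 -0.005 -0.001  0.001 -0.001]
```

View pics/w6.png

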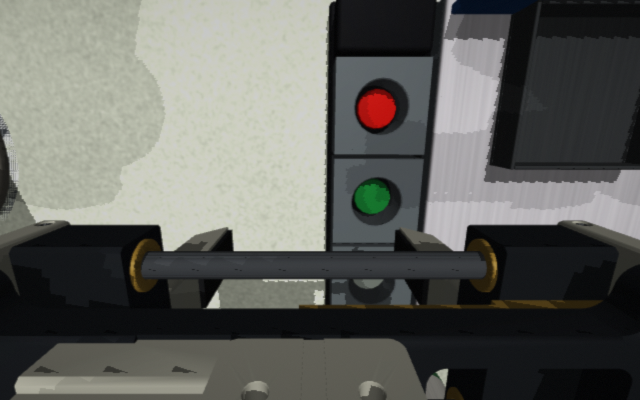

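The green key (372,197) is up again, the tray is in place (right, near edge at row 165), and the arm is clear.

```bash
python3 -c "
from plant import bot
print(bot.close_job())"
```

```text
the job is handed in; nothing more can be done
None
```

I slid the tray flush against the blue fence, held the green key fully down for about half a second and let it come back up, then handed the job in; the hand-in returned no verdict.

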